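# Load the sample tray into its carrier and hold the carrier up level

### The job

Slide the blue sample tray, loaded with three sample dishes and the white reference bar, along the bench into the lower runners of the two-level aluminium carrier until it is fully home against the back stop. Then take the carrier by its black bar handle and lift it about ten centimetres clear of the bench, keeping it level so that the tray stays seated and nothing slides off it. Hold it there steady and level for a couple of seconds and finish still holding it in the air, ready to be handed over; leave the other things on the bench where they are.

Things in the scene. Friction and masses are not known exactly. Their poses are not given: they have to be found in the camera images.
- tray: blue open tray 150 long (its x), 110 wide (y), 24 high, walls and floor 3, about 0.16 kg plus 0.12 kg load; flat on the bench. Origin: centre of the floor's underside. Its -x end carries a tongue with a black pull grip; its +x end enters the carrier first and points roughly, not exactly, at the opening. Slides on the bench with about 3 N, need not be lifted.
- tray_flange (a point): middle of the tray's left flange underside (tray x 0, y 60, z 21). A flange runs along each long side of the tray: 150 long, 3 thick, underside 21 above the bench, 132 wide over both outer edges.
- tray_grip (a point): middle of the tray's upright black pull grip, 130 from the tray's origin towards its -x, 30 above its underside. The grip is 34 long (tray x), 14 thick (tray y), 8 to 48 high and free on both sides: close the fingers along tray y.
- carrier: two-level tray carrier of sheet aluminium, loose on rubber feet, 0.42 kg; open at its -x end. Origin: centre of its underside, on the bench. Side plates 168 long (its x), 3 thick, 78 high, inner faces 139 apart (y). Tray fully home: tray and carrier origins agree within about 3 mm in x and y, and their x axes point the same way.
- carrier_mouth (a point): middle of the lower level's mouth on the bench, 104 from the carrier's origin to its -x, where flared guides (45 high) are about 162 apart; they narrow to the 139 between the plates at x -84. The tray slides in on the bench, with 3.5 play each side.
- carrier_stop (a point): middle of the lower back stop's face, carrier x +78, 20 high; the tray's +x end comes against it.
- carrier_runner (a point): middle of the top of the left lower runner (carrier x 0, y 64, z 16); one along each plate, 11 wide, with a 3 high nib at the front end (x -78 to -83), 2 below the flanges. Lifting the carrier 5 mm brings the runners up under the flanges, behind the nibs: the tray then hangs 5 lower in the carrier. Upper runners (58 high) stay empty.
- carrier_handle (a point): middle of the black rubber bar handle, 142 above the carrier's underside, straight above its origin; the bar runs along carrier y between uprights 139 apart, is 16 thick (carrier x), 22 high, free all round: close the fingers along carrier x. Loaded, about 0.7 kg, centre of mass within 10 mm of straight below it.
- table: the white bench top, surface at height 0
- white_bar: white reference bar 110 x 20 x 8 lying in the tray along tray x; origin at the centre of its underside
- jar_a: bystander: sample jar with green lid, 52 across, 70 high; origin at the centre of its underside
- jar_b: bystander: sample jar with orange lid, 52 across, 70 high; origin at the centre of its underside
- glasses: bystander: a pair of spectacles standing on the bench, about 125 wide (its y), 135 deep (its +x), 40 high; origin under the middle of the lenses
- ruler: bystander: steel ruler 300 long (its y) by 28 by 3; origin at the centre of its underside
- hex_key: bystander: dark hex key, 110 by 28, 6 thick, lying flat; origin near its middle
- grey_puck: bystander: grey calibration disc, 48 across, 12 high; origin at the centre of its underside
- tweezers: bystander: steel tweezers lying flat, 120 long (its x), 5 thick; origin near the middle
- dish0: sample dish with clear lid, 35 across, 13 high, 25 g, standing loose in the tray, at the grip's end; origin at the centre of its underside
- dish1: sample dish with clear lid, 35 across, 13 high, 25 g, standing loose in the tray, in the middle; origin at the centre of its underside
- dish2: sample dish with clear lid, 35 across, 13 high, 25 g, standing loose in the tray, at the far end; origin at the centre of its underside
Not all that is in view belongs to the job. What is shaped like the dish0 but purple is not meant.

How it is judged:
By the outcome, as a careful person would: the job done as asked, in the order asked, and still so for the second after the job is handed in, while the arm keeps its last pose, push and grip.
It also fails if it takes over 64 s, if anything falls off the work surface, if the arm or the gripper's body presses on something with over 40 N, if the wrist force passes 120 N, or if a joint passes its speed limit or range.

### The arm

A 7-joint arm with a two-finger parallel gripper is mounted at the origin on the work surface. World frame = base frame: x ahead of the robot, y to its left, z up, the work surface at z = 0. Lengths are in m, angles in rad, forces in N, time in s.
With the tool pointing down it reaches from about 0.35 to 0.9 m from the base axis. Payload 8.1 kg.
Tool frame: the origin (TCP) lies midway between the tips of the shut fingers; the grasp point (between the pads) lies 19 mm behind it (robot.pinch_z is the distance from the TCP to the grasp point, in m); z points along the fingers, y is the line along which they close (so a half turn about z gives the same grasp; the last joint's range is limited). The gripper opens to 92 mm and grips with 3 to 60 N. Pads are 19 mm wide; open, the fingers measure 130 mm over their backs; the gripper's body (75 mm by 190 mm) begins 47 mm behind the grasp point.
Start: joints at [-1.346, 0.434, 0.025, 1.573, -0.012, 1.134, -0.075], TCP at [0.201, 0.592, 0.201] pointing down, gripper open.
Joint ranges: [-2.62, 2.62], [-0.44, 2.09], [-1.27, 1.32], [0.08, 2.57], [-1.32, 4.46], [0.12, 2], [-2.74, 2.74]. Speed limits (rad/s): [2.22, 2.22, 3.01, 3.01, 3.14, 3.14, 3.14].

### API

Orientations are given as [roll, pitch, yaw] about the fixed x, y, z axes, in that order (R = Rz(yaw) Ry(pitch) Rx(roll)).
In Python, from rig import readout, optics, robot gives the robot as it stands.
- The arm moves only by the tool play_rows, never from a script. Its argument "rows" is a list of rows, each a list of 5 numbers: the gripper command: -1 is fully open, 1 is shut, values between are in proportion, then the shift along the world's x, y, z in cm, then the turn about the world's z in rad. A call has 1 to 12 rows; each row shifts and turns the commanded pose from where the row before left it; what a row does not reach is not made up. A row lasts 1/10 s, in which the tool goes at most 50 mm and 8.59 degrees, less where a joint would pass 70% of its speed; a pose out of reach is approached as far as the arm can. A call is refused whole if a number of a shift passes 5 or a number of a turn 0.15, either way. A call with a gripper value outside its range is refused whole. The fingers move at their own pace and stop on an object; "force" is the grip in N (left out, the last holds). Time passes only in rows, so rows that do not move let the fingers close. It gives the time, the measured TCP pose, the force, the opening and the grip force at its end, in the units of the state.
- readout.get_state(): the state, without advancing time (a new reading comes with each control period).
- optics.camera(name): name is "scene" or "side" or "wrist"; returns the picture (420x560x3 uint8, blue, green, red); there is no depth.
- optics.camera_info(name): a dict with "camera_matrix" (3x3 intrinsics, pixels), "R" (3x3) and "t" (3): a world point X has camera coordinates R X + t. Camera axes: x right, y down, z forward; pixel columns grow to the right and rows downward; lengths in m; the calibration is good to about 2 mm. The wrist camera is an equidistant fisheye: a pixel r from the principal point sees the ray r / f radians off the axis. A picture is of the moment at which its call begins: read the wrist's pose just before it. camera_info takes no time and is no camera call; for the wrist camera it gives the pose at the moment of the call.
- robot.close_job(): hands the job in; it is judged then, once.
The state is a dict: "clock": time; "qpos": joint angles; "qvel": joint speeds; "joint_efforts": joint torques, N m; "eef_pos": TCP position; "ee_rot": TCP orientation; "force": force on the tool from outside, world axes, zero at the start; "torque": the same for the moment, N m; "width": finger opening in m; "finger_force": force on a finger pad.
Only numpy, scipy, OpenCV 4.12 (cv2) and the standard library are available. Lean on these libraries where they do the work, as an engineer would, in place of code of your own. Each camera call takes 0.05 s, during which the arm holds its last target. There are 200 camera calls.

## Working session

There is one attempt and no reset: what is moved stays moved. The work goes in short steps, Python scripts to look and compute and a tool call to move; the robot and the scene stay as the last step left them, time stands still between calls to the robot, and variables do not carry over. Pictures are saved under pics/ and viewed, at most 10 in all, crops included, and the job is handed in when it is done.

Besides the shell and the picture viewer there is one more tool, called as name(argument=value, ...), one argument or row to a line, values as JSON. play_rows: Moves the arm, as the interface text tells. Its arguments: {"type":"object","properties":{"rows":{"type":"array"},"force":{"type":"number"}},"required":["rows"]}

```bash
ls; mkdir -p pics; python3 - <<'E'
from rig import readout, optics, robot
import cv2,numpy as np
for n in ("scene","side"):
    cv2.imwrite(f"pics/{n}0.png",optics.camera(n)); i=optics.camera_info(n); print(n,np.round(i["camera_matrix"],1).tolist(),np.round(i["R"],3).tolist(),np.round(i["t"],3).tolist())
s=readout.get_state(); print(s["clock"],s["eef_pos"],s["ee_rot"],s["width"],robot.pinch_z)
E
```

```text
pics
scene [[502.7, 0.0, 283.7], [0.0, 502.7, 212.4], [0.0, 0.0, 1.0]] [[0.826, 0.563, -0.003], [0.388, -0.572, -0.722], [-0.409, 0.596, -0.691]] [-0.431, -0.165, 1.642]
side [[398.9, 0.0, 277.0], [0.0, 398.9, 210.3], [0.0, 0.0, 1.0]] [[0.877, -0.48, -0.015], [-0.378, -0.672, -0.637], [0.296, 0.564, -0.771]] [-0.48, 0.261, 0.995]
0.1 [0.20113133 0.59126692 0.20052668] [-3.14023738e+00  1.37084848e-04  2.81373538e+00] 0.09205379341980685 0.0188
```

View pics/scene0.png

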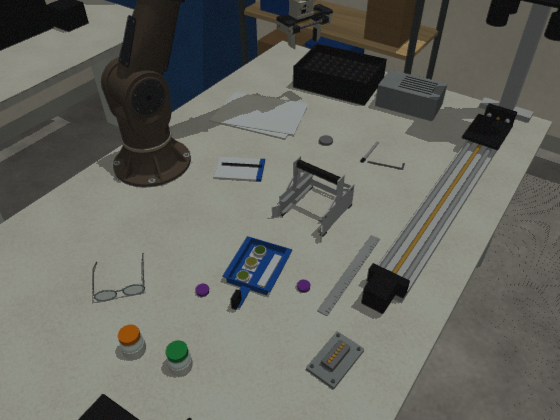

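View pics/side0.png

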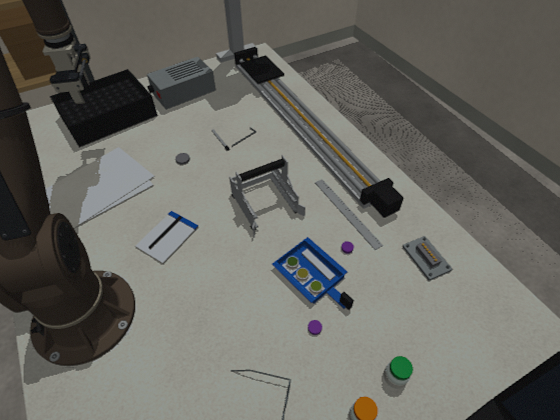

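Scene: tray at (258,265), its black grip at (237,298), carrier with black handle at (318,170). Side: tray (310,270), grip (346,300), carrier handle (262,168). The purple discs at scene (202,290) and (303,286) are decoys outside the tray. The three green/yellow dishes are inside it.

```bash
cat > h.py <<'E'
from rig import readout, optics, robot
import cv2,numpy as np
def proj(i,X):
    c=i["R"]@np.asarray(X,float)+i["t"]; p=i["camera_matrix"]@c; return p[:2]/p[2]
def ray(i,p):
    R=np.array(i["R"]); d=R.T@np.linalg.inv(i["camera_matrix"])@[p[0],p[1],1.]; return -R.T@np.array(i["t"]),d
def onz(i,p,z):
    o,d=ray(i,p); return o+d*(z-o[2])/d[2]
def tri(i1,p1,i2,p2):
    P=[np.array(i["camera_matrix"])@np.c_[i["R"],i["t"]] for i in (i1,i2)]
    X=cv2.triangulatePoints(P[0],P[1],np.float64(p1).reshape(2,1),np.float64(p2).reshape(2,1))[:,0]; return X[:3]/X[3]
def blobs(m,amin=20):
    n,l,s,c=cv2.connectedComponentsWithStats(m.astype(np.uint8),connectivity=8)
    return [(s[k],c[k],l==k) for k in range(1,n) if s[k,4]>=amin]
E
python3 - <<'E'
from h import *
I={n:optics.camera_info(n) for n in("scene","side")}; im={n:cv2.imread(f"pics/{n}0.png") for n in I}
roi={"scene":(180,140,390,320),"side":(220,140,380,330)}
D={}
for n in I:
    x0,y0,x1,y1=roi[n]; c=im[n][y0:y1,x0:x1]; h=cv2.cvtColor(c,cv2.COLOR_BGR2HSV)
    dark=c.max(2)<50
    for s,ce,m in blobs(dark,40): 
        ys,xs=np.nonzero(m); r=cv2.minAreaRect(np.float32(np.c_[xs+x0,ys+y0])); print(n,"dark",s[4],np.round(ce+[x0,y0],1),np.round(cv2.boxPoints(r),1).tolist())
    blue=(h[...,0]>100)&(h[...,0]<122)&(h[...,1]>120)&(h[...,2]>50)
    for s,ce,m in blobs(blue,150):
        k=cv2.morphologyEx(np.pad(m,20).astype(np.uint8),cv2.MORPH_CLOSE,np.ones((25,25)))[20:-20,20:-20]
        k=cv2.morphologyEx(k,cv2.MORPH_OPEN,cv2.getStructuringElement(2,(19,19)))
        ys,xs=np.nonzero(k)
        if len(xs)<500: continue
        hull=cv2.convexHull(np.float32(np.c_[xs+x0,ys+y0])); q=cv2.approxPolyN(hull,4)[0] if hasattr(cv2,"approxPolyN") else cv2.approxPolyDP(hull,6,True)[:,0]
        print(n,"blue",s,q.tolist()); P=np.array([onz(I[n],p,.024) for p in q]); print(np.round(P,3).tolist(),np.round(np.linalg.norm(P-np.roll(P,1,0),axis=1),3), P.mean(0))
    cv2.imwrite(f"pics/{n}_c.png",cv2.resize(c,None,fx=3.1,fy=3.1,interpolation=cv2.INTER_CUBIC))
E
```

```text
scene dark 362 [316.7 171.1] [[294.6000061035156, 166.39999389648438], [297.8999938964844, 158.6999969482422], [339.29998779296875, 176.39999389648438], [335.8999938964844, 184.10000610351562]]
scene dark 84 [241.4 164.5] [[222.0, 164.5], [222.10000610351562, 162.1999969482422], [261.1000061035156, 164.39999389648438], [261.0, 166.6999969482422]]
scene dark 1038 [377.  288.8] [[358.5, 306.79998779296875], [370.70001220703125, 262.79998779296875], [398.1000061035156, 270.3999938964844], [385.79998779296875, 314.29998779296875]]
scene dark 146 [235.7 299.3] [[231.0, 290.0], [240.0, 290.0], [240.0, 309.0], [231.0, 309.0]]
scene blue [  43   97   69   70 1687] [[260.0815734863281, 309.346923828125], [222.5072479248047, 275.18841552734375], [247.15789794921875, 235.7473602294922], [292.137939453125, 249.2414093017578]]
[[0.646, -0.282, 0.024], [0.506, -0.252, 0.024], [0.474, -0.108, 0.024], [0.603, -0.08, 0.024]] [0.207 0.143 0.148 0.131] [ 0.5573278 -0.1804424  0.024    ]
side dark 344 [262.9 169.3] [[239.60000610351562, 174.0], [283.6000061035156, 157.39999389648438], [286.5, 165.0], [242.5, 181.6999969482422]]
side dark 387 [371.3 195.7] [[360.0, 182.0], [379.0, 182.0], [379.0, 212.0], [360.0, 212.0]]
side dark 141 [346.  300.5] [[337.0, 298.0], [343.5, 291.5], [355.0, 303.0], [348.5, 309.5]]
side blue [  53   97   74   71 1728] [[337.57000732421875, 327.5848388671875], [271.53057861328125, 263.8226318359375], [307.0234069824219, 236.52047729492188], [343.7710876464844, 268.6746826171875]]
[[0.524, -0.34, 0.024], [0.471, -0.11, 0.024], [0.599, -0.08, 0.024], [0.628, -0.215, 0.024]] [0.163 0.236 0.131 0.138] [ 0.55543153 -0.18636478  0.024     ]
```

View pics/scene_c.png

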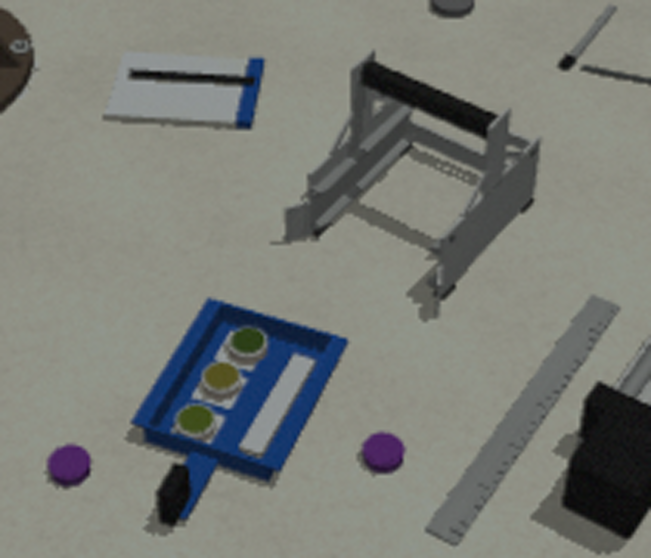

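View pics/side_c.png

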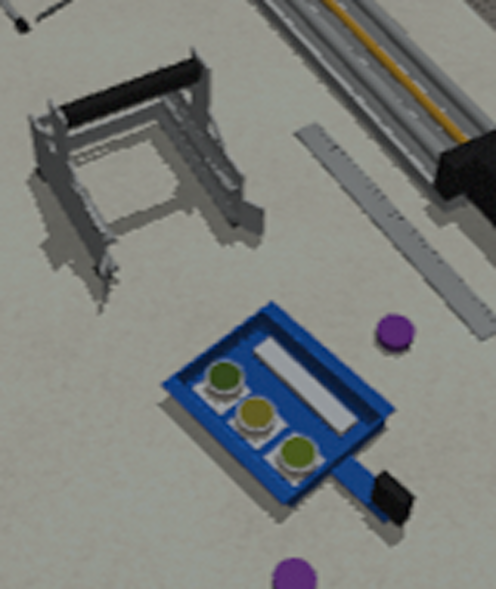

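The crops show the tray with its +x end facing the carrier mouth and the dishes at green/yellow/green spots. The corners I read go into triangulation next, with the handle ends.

```bash
python3 - <<'E'
from h import *
a,b=optics.camera_info("scene"),optics.camera_info("side")
S=lambda x,y:(180+(x+.5)/3.1-.5,140+(y+.5)/3.1-.5); T=lambda x,y:(220+(x+.5)/3.1-.5,140+(y+.5)/3.1-.5)
pts={"FL":((210,300),(165,383)),"FR":((347,342),(271,304)),"NR":((274,472),(394,410)),"NL":((135,424),(290,500)),
"grip":((173,494),(392,498)),
"hL":((366,76),(66,115)),"hR":((490,123),(201,70)),"upL":((372,53),(57,103)),"upR":((508,112),(194,50)),
"flareLtop":((287,208),(113,262)),"flareRtop":((437,243),(263,208))}
W={}
for k,(p,q) in pts.items():
    X=tri(a,S(*p),b,T(*q)); W[k]=X; e=np.linalg.norm(proj(a,X)-S(*p)); print(k,np.round(X,3),round(e,2), np.round(onz(a,S(*p),.024)[:2],3),np.round(onz(b,T(*q),.024)[:2],3))
c=tri(a,(317,171.3),b,(263,169.5)); print("handle c",c)
def yaw(v): return np.degrees(np.arctan2(v[1],v[0]))
Z={k:(onz(a,S(*p),.024)+onz(b,T(*q),.024))/2 for k,(p,q) in list(pts.items())[:4]}
f=(Z["FL"]+Z["FR"])/2;n=(Z["NL"]+Z["NR"])/2;print("tray c",(f+n)/2,"yaw",yaw(f-n),yaw(Z["FL"]-Z["FR"])-90,yaw(Z["NL"]-Z["NR"])-90,"len",np.linalg.norm(f-n),np.linalg.norm(Z["FL"]-Z["FR"]))
for u,v in(("hL","hR"),("upL","upR"),("flareLtop","flareRtop")): print("carr yaw",u,yaw((W[u]-W[v]))-90,np.linalg.norm(W[u]-W[v]),(W[u]+W[v])/2)
E
```

```text
FL [ 0.475 -0.108  0.022] 0.13 [ 0.476 -0.109] [ 0.475 -0.11 ]
FR [ 0.6   -0.079  0.017] 0.21 [ 0.603 -0.083] [ 0.597 -0.084]
NR [ 0.63  -0.227  0.021] 0.38 [ 0.632 -0.23 ] [ 0.63  -0.227]
NL [ 0.51  -0.254  0.024] 0.07 [ 0.51  -0.254] [ 0.51  -0.254]
grip [ 0.581 -0.293  0.027] 0.04 [ 0.579 -0.291] [ 0.582 -0.292]
hL [0.496 0.108 0.141] 0.56 [0.417 0.232] [0.538 0.22 ]
hR [0.627 0.1   0.149] 0.78 [0.559 0.238] [0.69 0.21]
upL [0.493 0.12  0.155] 0.61 [0.401 0.267] [0.537 0.24 ]
upR [0.633 0.122 0.15 ] 0.28 [0.566 0.262] [0.699 0.241]
flareLtop [0.484 0.    0.056] 0.86 [0.464 0.025] [0.495 0.028]
flareRtop [0.632 0.    0.077] 4.28 [0.604 0.063] [0.649 0.016]
handle c [0.56124631 0.10299396 0.14644563]
tray c [ 0.55408326 -0.16888764  0.024     ] yaw 102.68694155064141 -258.019965865082 -257.91069412014224 len 0.14844046117695198 0.12708115926125033
carr yaw hL 86.37809580259275 0.13109155409973286 [0.56175269 0.10382719 0.14537566]
carr yaw upL -269.0844559762371 0.13989737809421363 [0.56294384 0.12089678 0.15266473]
carr yaw flareLtop 89.96043555875642 0.14941657597679542 [5.57920410e-01 3.16570613e-04 6.67429118e-02]
```

play_rows(
  rows=[
    [-1,3.2,-2.4,0.7,-0.085],
    [-1,3.2,-2.4,0.7,-0.085],
    [-1,3.2,-2.4,0.7,-0.085],
    [-1,3.2,-2.4,0.7,-0.085],
    [-1,3.2,-2.4,0.7,-0.085],
    [-1,3.2,-2.4,0.7,-0.085],
    [-1,3.2,-2.4,0.7,-0.085],
    [-1,3.2,-2.4,0.7,-0.085],
    [-1,3.2,-2.4,0.7,-0.085],
    [-1,3.2,-2.4,0.7,-0.085],
    [-1,3.2,-2.4,0.7,-0.085],
    [-1,3.2,-2.4,0.7,-0.085],
  ],
)

```text
clock: 1.3
eef_pos: [0.5861, 0.3026, 0.2852]
ee_rot: [-3.141, 0.0, 1.791]
force: [0.3, 1.1, 0.1]
width: 0.0921
finger_force: 0.0
```

play_rows(
  rows=[
    [-1,0,-4.8,0,0],
    [-1,0,-4.8,0,0],
    [-1,0,-4.8,0,0],
    [-1,0,-4.8,0,0],
    [-1,0,-4.8,0,0],
    [-1,0,-4.8,0,0],
    [-1,0,-4.8,0,0],
    [-1,0,-4.8,0,0],
    [-1,0,-4.8,-1,0],
    [-1,0,-4.8,-2,0],
    [-1,0,-4.8,-3,0],
    [-1,0,-2,-3,0],
  ],
)

```text
clock: 2.5
eef_pos: [0.5842, -0.2422, 0.1991]
ee_rot: [3.141, 0.003, 1.789]
force: [0.8, -0.4, 0.3]
width: 0.0916
finger_force: 0.0
```

```bash
python3 - <<'E'
from h import *
s=readout.get_state(); i=optics.camera_info("wrist"); im=optics.camera("wrist"); cv2.imwrite("pics/w1.png",im)
print(s["eef_pos"],s["qpos"],{k:np.round(v,3).tolist() for k,v in i.items() if k in("camera_matrix","R","t")})
E
```

```text
[ 0.58418797 -0.24215036  0.19911293] [-0.03600537  0.47470413  0.51563872  1.58848281 -0.24813499  1.14267581
  0.75342047] {'camera_matrix': [[325.192, 0.0, 282.304], [0.0, 325.192, 209.164], [0.0, 0.0, 1.0]], 'R': [[0.976, 0.216, -0.001], [0.209, -0.942, 0.261], [0.056, -0.255, -0.965]], 't': [-0.518, -0.383, 0.294]}
```

View pics/w1.png

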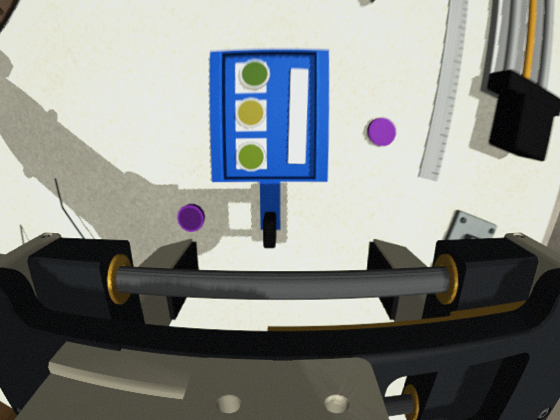

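Wrist view shows the tray square-on (edges at columns 211–329, rows 50–182) and the grip at (269,230). It lies just ahead of the fingers.

```bash
cat >> h.py <<'E'
def wz(i,p,z):
    u=cv2.fisheye.undistortPoints(np.float64(p).reshape(1,-1,2),np.array(i["camera_matrix"]),np.zeros(4))[0]
    R=np.array(i["R"]); o=-R.T@np.array(i["t"]); d=np.c_[u,np.ones(len(u))]@R
    return o+d*((z-o[2])/d[:,2])[:,None]
E
python3 - <<'E'
from h import *
i=optics.camera_info("wrist"); im=cv2.imread("pics/w1.png"); h=cv2.cvtColor(im,cv2.COLOR_BGR2HSV)
m=(h[...,0]>100)&(h[...,0]<122)&(h[...,1]>120)&(h[...,2]>50)
s,c,m=max(blobs(m[:260]),key=lambda b:b[0][4]); print(s)
L=[];Rr=[]
for y in range(60,172,3):
    xs=np.nonzero(m[y])[0]; L.append((xs[0]-.5,y)); Rr.append((xs[-1]+.5,y))
A=wz(i,L,.024);B=wz(i,Rr,.024)
for P in(A,B):
    v=cv2.fitLine(np.float32(P[:,:2]),cv2.DIST_HUBER,0,.01,.01)[:2,0]; v*=np.sign(v[1]); print("yaw",np.degrees(np.arctan2(v[1],v[0])))
n=np.array([-v[1],v[0]]); print("width",np.mean((A-B)[:,:2]@n)); mid=(A.mean(0)+B.mean(0))/2; print("mid",mid)
x=np.arange(225,300); f=[]; cols=np.arange(225,310)
for cx in(240,295): 
    ys=np.nonzero(m[:,cx])[0]; f.append((cx,ys[0]-.5)); f.append((cx,ys[-1]+.5))
print("ends",np.round(wz(i,f,.024),4).tolist())
d=im[205:252,245:295].max(2)<60
for s,c,k in blobs(d,60):
    ys,xs=np.nonzero(k); print(s,c+[245,205]); q=[(xs.min()+245,215),(xs.max()+246,215),(c[0]+245,ys.min()+205),(c[0]+245,ys.max()+206)]; print(np.round(wz(i,q,.048),4).tolist())
E
```

```text
[  210    50   119   180 11273]
yaw 102.33237
yaw 102.254005
width 0.12888344762993145
mid [ 0.54841217 -0.16811063  0.024     ]
ends [[0.503, -0.1045, 0.024], [0.5328, -0.2469, 0.024], [0.5609, -0.0917, 0.024], [0.5922, -0.2328, 0.024]]
[ 18   7  13  36 440] [269.125      229.38181818]
[[0.5657, -0.2722, 0.048], [0.5792, -0.2692, 0.048], [0.5714, -0.2675, 0.048], [0.5796, -0.3075, 0.048]]
```

play_rows(
  rows=[
    [-0.3,-0.4,-2.5,0,0],
    [-0.3,-0.3,-2.6,-1,0],
    [-0.3,0,0,-3,0],
    [-0.3,0,0,-4,0],
    [-0.3,0,0,-4,0],
    [-0.3,0,0,-3,0],
    [-0.3,0,0,-2,0],
    [-0.3,0,0,-1.4,0],
    [-0.3,0,0,0,0],
  ],
)

```text
clock: 3.45
eef_pos: [0.5771, -0.2869, 0.0136]
ee_rot: [-3.139, -0.002, 1.794]
force: [-0.8, 0.2, 0.0]
width: 0.0599
finger_force: 0.0
```

play_rows(
  rows=[
    [-0.3,0.1,-0.5,0,0],
    [1,0,0,0,0],
    [1,0,0,0,0],
    [1,0,0,0,0],
    [1,0,0,0,0],
    [1,0,0,0,0],
  ],
  force=25,
)

```text
clock: 4.05
eef_pos: [0.5794, -0.2927, 0.0157]
ee_rot: [3.141, 0.0, 1.794]
force: [0.3, -0.3, 0.6]
width: 0.0241
finger_force: 0.0
```

```bash
python3 - <<'E'
from h import *
s=readout.get_state(); print(s["eef_pos"],s["width"],s["finger_force"])
a,b=optics.camera_info("scene"),optics.camera_info("side")
A,B=optics.camera("scene"),optics.camera("side")
ca=cv2.resize(A[140:320,200:360],None,fx=2.4,fy=2.4,interpolation=2); cb=cv2.resize(B[140:320,220:380],None,fx=2.4,fy=2.4,interpolation=2)
c=cv2.resize(A[150:250,260:360],None,fx=6,fy=6,interpolation=2); cv2.imwrite("pics/c2.png",c)
c=cv2.resize(B[145:245,220:320],None,fx=6,fy=6,interpolation=2); cv2.imwrite("pics/c3.png",c)
E
```

```text
[ 0.57936698 -0.29270284  0.01573674] 0.02413188298647618 0.0
```

View pics/c2.png

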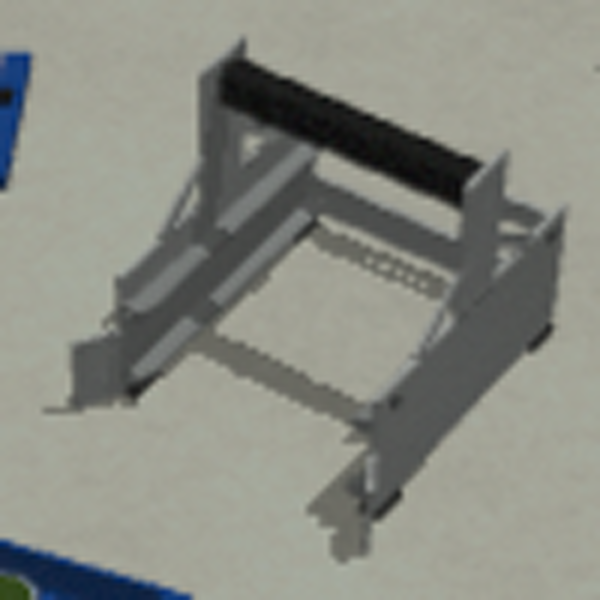

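View pics/c3.png

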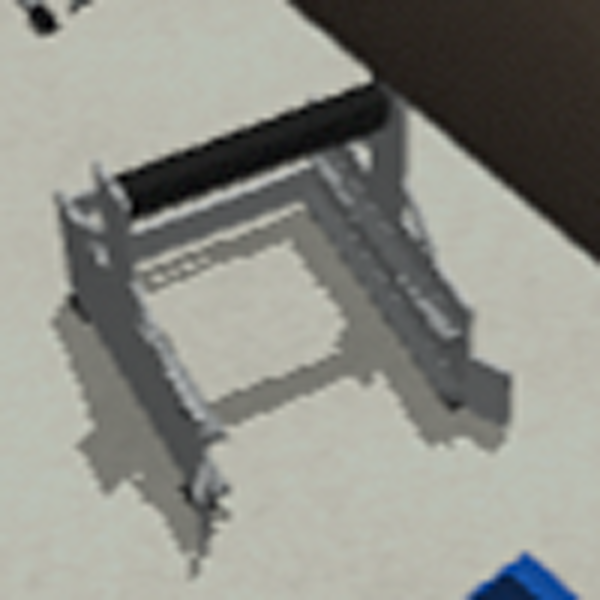

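The crops show the carrier's front feet (scene crop (133,395) and (385,502); side crop (190,493) and (455,403)), rear feet (540,337) and (78,305), and the handle ends. I'll use them for the carrier's yaw while the fingers finish closing.

play_rows(
  rows=[
    [1,0,0,0,0],
    [1,0,0,0,0],
    [1,0,0,0,0],
  ],
)

```text
clock: 4.45
eef_pos: [0.5794, -0.2928, 0.0156]
ee_rot: [3.141, -0.0, 1.794]
force: [0.4, 1.3, 1.6]
width: 0.0136
finger_force: 25.0
```

```bash
python3 - <<'E'
from h import *
a,b=optics.camera_info("scene"),optics.camera_info("side")
S=lambda x,y:(260+(x+.5)/6-.5,150+(y+.5)/6-.5); T=lambda x,y:(220+(x+.5)/6-.5,145+(y+.5)/6-.5)
r=lambda v:np.round(v,4)
for k,p,q in(("fL",(133,395),(190,493)),("fR",(385,502),(455,403)),("hL",(222,85),(123,195)),("hR",(472,182),(383,107))):
    print(k,r(tri(a,S(*p),b,T(*q))),r(onz(a,S(*p),.003)[:2]),r(onz(b,T(*q),.003)[:2]))
print("bR",r(onz(a,S(540,337),.003)),"bL",r(onz(b,T(78,305),.003)))
print("plate top R: front,back", [r(onz(a,S(*p),.078)[:2]) for p in((365,405),(562,210))])
E
```

```text
fL [ 0.4865  0.0441 -0.01  ] [0.4949 0.0285] [0.4844 0.0415]
fR [ 0.6296  0.0376 -0.004 ] [0.6324 0.0353] [0.6247 0.0273]
hL [0.4934 0.1068 0.1425] [0.3987 0.2538] [0.5422 0.2399]
hR [0.6265 0.1046 0.144 ] [0.5508 0.2587] [0.6973 0.2304]
bR [0.6374 0.1746 0.003 ] bL [0.488  0.1795 0.003 ]
plate top R: front,back [array([0.6281, 0.0175]), array([0.6366, 0.1841])]
```

play_rows(
  rows=[
    [1,-0.1,0.3,0,-0.01],
    [1,-0.2,0.6,0,-0.02],
    [1,-0.3,0.8,0,-0.03],
    [1,-0.3,0.8,0,-0.03],
    [1,-0.3,0.9,0,-0.03],
    [1,-0.3,0.9,0,-0.03],
    [1,-0.3,0.9,0,-0.03],
    [1,-0.3,0.8,0,-0.03],
    [1,-0.3,0.8,0,-0.02],
    [1,-0.2,0.6,0,-0.02],
    [1,-0.1,0.2,0,0],
    [1,0,0,0,0],
  ],
  force=25,
)

```text
clock: 5.65
eef_pos: [0.5522, -0.2159, 0.0155]
ee_rot: [-3.141, -0.001, 1.545]
force: [-0.0, 1.6, 2.0]
width: 0.0138
finger_force: 25.0
```

```bash
python3 - <<'E'
from h import *
i=optics.camera_info("wrist"); im=optics.camera("wrist"); s=readout.get_state(); cv2.imwrite("pics/w2.png",im)
print(s["eef_pos"],s["ee_rot"],s["force"],s["width"])
E
```

```text
[ 0.55225318 -0.21596255  0.01549204] [-3.14130590e+00 -1.07667764e-03  1.54454486e+00] [0.25324914 1.08682504 1.81382125] 0.013562133872284473
```

View pics/w2.png

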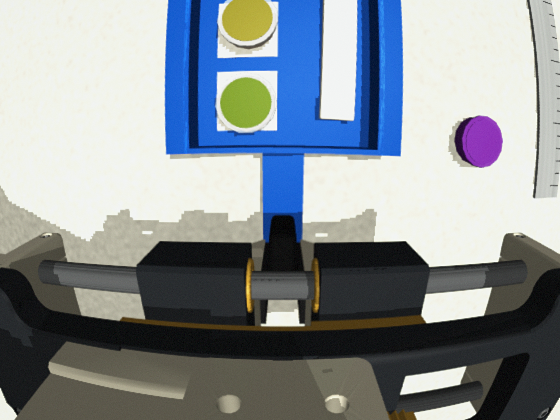

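The wrist view shows the tray square in the gripper, with edges at columns 166 and 401. The carrier is out of view, so I check from the fixed cameras.

```bash
python3 - <<'E'
from h import *
i=optics.camera_info("wrist"); im=cv2.imread("pics/w2.png"); h=cv2.cvtColor(im,cv2.COLOR_BGR2HSV)
m=(h[...,0]>100)&(h[...,0]<122)&(h[...,1]>120)&(h[...,2]>50)
L=[];R=[]
for y in range(5,145,4):
    xs=np.nonzero(m[y])[0]; L.append((xs[0]-.5,y)); R.append((xs[-1]+.5,y))
A=wz(i,L,.024);B=wz(i,R,.024)
for P in(A,B):
    v=cv2.fitLine(np.float32(P[:,:2]),cv2.DIST_HUBER,0,.01,.01)[:,0]; print("yaw",np.degrees(np.arctan(v[1]/v[0])),v[2:])
A,B=optics.camera("scene"),optics.camera("side")
c=np.hstack([cv2.resize(A[150:283,235:368],None,fx=3,fy=3,interpolation=2),cv2.resize(B[150:283,215:348],None,fx=3,fy=3,interpolation=2)])
cv2.imwrite("pics/c4.png",c); print(c.shape)
E
```

```text
yaw 87.94284 [ 0.48986143 -0.1128239 ]
yaw 87.94876 [ 0.62216073 -0.11335963]
(399, 798, 3)
```

View pics/c4.png

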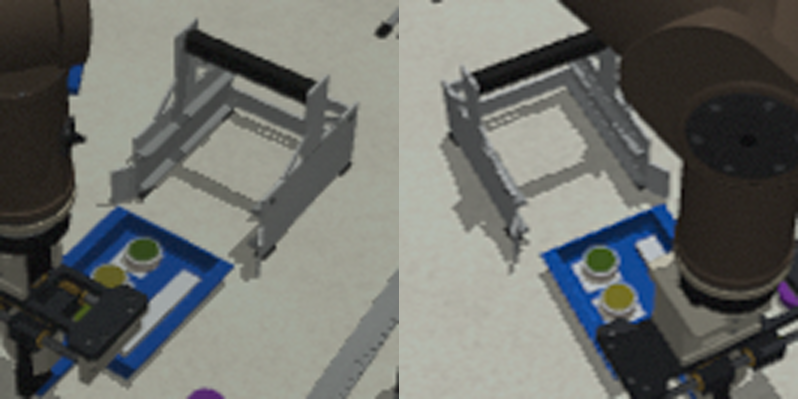

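play_rows(
  rows=[
    [1,-0.1,0.3,0,0.005],
    [1,-0.1,0.6,0,0],
    [1,-0.1,0.8,0,0],
    [1,0.03,0.8,0,0],
    [1,0.03,0.8,0,0],
    [1,0.03,0.8,0,0],
    [1,0.03,0.8,0,0],
    [1,0.03,0.6,0,0],
    [1,0.02,0.5,0,0],
    [1,0,0,0,0],
  ],
)

```text
clock: 6.8
eef_pos: [0.5511, -0.1555, 0.0155]
ee_rot: [-3.141, -0.001, 1.55]
force: [-0.4, 1.6, 1.2]
width: 0.0136
finger_force: 25.0
```

```bash
cat > q.py <<'E'
from h import *
s=readout.get_state(); print(s["clock"],s["eef_pos"],s["ee_rot"][2],"F",np.round(s["force"],1),"T",np.round(s["torque"],2),s["width"])
a,b=optics.camera_info("scene"),optics.camera_info("side"); P=[]
for n,(x0,y0,x1,y1) in(("scene",(280,140,360,215)),("side",(220,140,310,200))):
    im=optics.camera(n); m=im[y0:y1,x0:x1].max(2)<50; bs=[q for q in blobs(m,150)]; print(n,[(q[0][4],np.round(q[1]+[x0,y0],1)) for q in bs])
    if bs: P.append(max(bs,key=lambda q:q[0][4])[1]+[x0,y0])
if len(P)==2: print("handle",tri(a,P[0],b,P[1]))
E
python3 q.py
```

```text
6.8 [ 0.55109026 -0.15545264  0.01550572] 1.549856975513434 F [-0.4  1.6  1.2] T [ 0.3  -0.12  0.01] 0.013634104182364899
scene [(np.int32(339), array([316.7, 171.3]))]
side [(np.int32(1957), array([288.6, 164.6]))]
handle [0.60035722 0.03076415 0.21085693]
```

play_rows(
  rows=[
    [1,0.01,0.4,0,0],
    [1,0.02,0.7,0,0],
    [1,0.03,0.8,0,0],
    [1,0.03,0.8,0,0],
    [1,0.03,0.8,0,0],
    [1,0.03,0.8,0,0],
    [1,0.03,0.6,0,0],
    [1,0.02,0.3,0,0],
    [1,0,0,0,0],
  ],
)

```text
clock: 7.8
eef_pos: [0.553, -0.1037, 0.0155]
ee_rot: [-3.141, -0.001, 1.55]
force: [0.7, 0.9, 1.5]
width: 0.0135
finger_force: 25.0
```

```bash
python3 q.py
```

```text
7.8 [ 0.55302701 -0.10365348  0.01549758] 1.549652785262131 F [0.7 0.9 1.5] T [ 0.24 -0.   -0.  ] 0.013500761266675225
scene [(np.int32(425), array([284. , 163.7])), (np.int32(336), array([316.8, 171.3]))]
side [(np.int32(2277), array([288., 167.]))]
handle [ 0.55730772 -0.04655964  0.27411754]
```

play_rows(
  rows=[
    [1,0.01,0.4,0,0],
    [1,0.02,0.7,0,0],
    [1,0.03,0.8,0,0],
    [1,0.03,0.8,0,0],
    [1,0.03,0.8,0,0],
    [1,0.03,0.8,0,0],
    [1,0.03,0.8,0,0],
    [1,0.02,0.7,0,0],
    [1,0.02,0.5,0,0],
    [1,0.01,0.3,0,0],
    [1,0,0,0,0],
  ],
)

```text
clock: 9.0
eef_pos: [0.5553, -0.0379, 0.0155]
ee_rot: [-3.142, -0.001, 1.549]
force: [0.6, 0.6, 2.2]
width: 0.0134
finger_force: 25.0
```

play_rows(
  rows=[
    [1,0.01,0.2,0,0],
    [1,0.01,0.2,0,0],
    [1,0,0.1,0,0],
    [1,0,0,0,0],
    [1,0,0,0,0],
  ],
)

```text
clock: 9.5
eef_pos: [0.5554, -0.0339, 0.0155]
ee_rot: [3.142, -0.0, 1.549]
force: [-0.3, -3.2, 1.6]
width: 0.0133
finger_force: 25.0
```

```bash
python3 q.py
```

```text
9.5 [ 0.55543339 -0.03388362  0.01551223] 1.5485728651394444 F [-0.3 -3.2  1.6] T [-0.68  0.08  0.02] 0.013253131428478357
scene [(np.int32(1241), array([298.2, 161.4])), (np.int32(722), array([299.1, 202.2]))]
side [(np.int32(1874), array([281.8, 163.4])), (np.int32(251), array([292.7, 191.9]))]
handle [0.56543365 0.00074911 0.24990668]
```

play_rows(
  rows=[
    [1,0,0.1,0,0],
    [1,0,0.1,0,0],
    [1,0,0.1,0,0],
    [1,0,0,0,0],
    [1,0,0,0,0],
  ],
)

```text
clock: 10.1
eef_pos: [0.5555, -0.0306, 0.0155]
ee_rot: [3.142, -0.0, 1.549]
force: [-0.2, -1.6, 1.8]
width: 0.0136
finger_force: 25.0
```

play_rows(
  rows=[
    [1,0,0.1,0,0],
    [1,0,0.1,0,0],
    [1,0,0.1,0,0],
    [1,0,0,0,0],
    [1,0,0,0,0],
  ],
)

```text
clock: 10.6
eef_pos: [0.5555, -0.0276, 0.0155]
ee_rot: [3.142, -0.0, 1.549]
force: [0.4, -1.6, 1.9]
width: 0.0139
finger_force: 25.0
```

play_rows(
  rows=[
    [1,0,0.1,0,0],
    [1,0,0.1,0,0],
    [1,0,0.1,0,0],
    [1,0,0,0,0],
  ],
)

```text
clock: 11.0
eef_pos: [0.5555, -0.0246, 0.0155]
ee_rot: [3.142, -0.0, 1.549]
force: [0.4, -3.3, 1.6]
width: 0.0136
finger_force: 25.0
```

play_rows(
  rows=[
    [1,0,0.1,0,0],
    [1,0,0.1,0,0],
    [1,0,0.1,0,0],
    [1,0,0,0,0],
  ],
)

```text
clock: 11.4
eef_pos: [0.5554, -0.0216, 0.0155]
ee_rot: [-3.142, -0.0, 1.549]
force: [1.0, -2.2, 1.1]
width: 0.0137
finger_force: 25.0
```

```bash
python3 q.py; python3 - <<'E'
from h import *
A,B=optics.camera("scene"),optics.camera("side")
c=np.hstack([cv2.resize(A[140:273,235:368],None,fx=3,fy=3,interpolation=2),cv2.resize(B[140:273,215:348],None,fx=3,fy=3,interpolation=2)])
cv2.imwrite("pics/c5.png",c)
i=optics.camera_info("wrist");im=optics.camera("wrist");cv2.imwrite("pics/w3.png",im)
E
```

```text
11.4 [ 0.55543419 -0.02156702  0.01549612] 1.5489246351006218 F [ 1.  -2.2  1.1] T [-0.66  0.05 -0.05] 0.01369432170737344
scene [(np.int32(1244), array([299. , 160.2])), (np.int32(842), array([300.9, 200.7]))]
side [(np.int32(1689), array([279.3, 162.3])), (np.int32(313), array([293.8, 189.3]))]
handle [0.56273179 0.00858525 0.24778658]
```

View pics/c5.png

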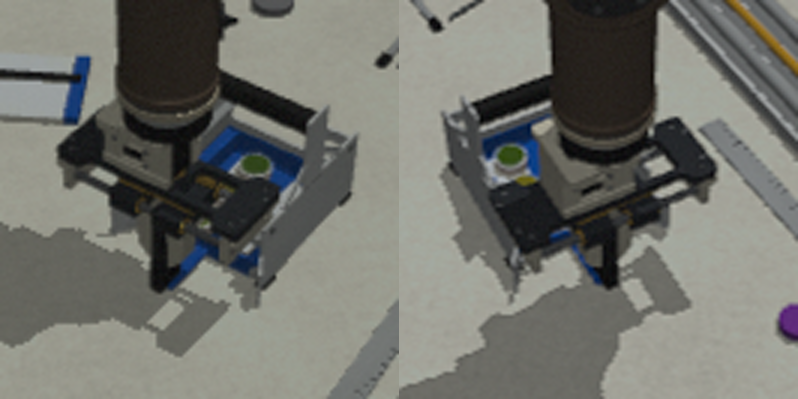

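The tray is inside the carrier (front dish at scene crop (257,163)) and the carrier may have just begun to move. I'll compare the right plate in the scene camera before and now.

```bash
cat > sh.py <<'E'
from h import *
import sys
a=optics.camera_info("scene")
def sub(r,p):
    x,y=p; f=lambda u,v,w:(u-w)/(2*(u-2*v+w)) if u-2*v+w else 0
    return x+f(r[y,x-1],r[y,x],r[y,x+1]),y+f(r[y-1,x],r[y,x],r[y+1,x])
def shift(n,box,ref):
    x0,y0,x1,y1=box; A=cv2.imread(ref); B=optics.camera(n); t=A[y0:y1,x0:x1]
    r=cv2.matchTemplate(B[y0-12:y1+12,x0-12:x1+12],t,cv2.TM_CCOEFF_NORMED); _,mx,_,p=cv2.minMaxLoc(r); return np.array(sub(r,p))-12,mx
if __name__=="__main__":
    i=optics.camera_info
    for n,box,X in(("scene",(336,180,357,205),(.637,.17,.07)),("scene",(322,172,345,200),(.63,.12,.13)),("side",(229,170,243,200),(.49,.17,.07)),("side",(228,168,250,215),(.49,.12,.07)),("scene",(350,240,372,270),None),("side",(335,180,360,215),None)):
        d,mx=shift(n,box,f"pics/{n}0.png"); 
        if X: 
            I=i(n); J=np.array([proj(I,np.array(X)+e)-proj(I,X) for e in np.eye(3)[:2]*.001]).T; print(n,box,np.round(d,2),round(mx,2),"mm xy",np.round(np.linalg.solve(J,d),1))
        else: print(n,"static",np.round(d,2),round(mx,2))
E
python3 sh.py
```

```text
scene (336, 180, 357, 205) [ 0.04 -0.  ] 1.0 mm xy [0.1 0.1]
scene (322, 172, 345, 200) [-0.07  0.04] 0.77 mm xy [-0.1 -0.2]
side (229, 170, 243, 200) [-0.03 -0.01] 1.0 mm xy [-0.   0.1]
side (228, 168, 250, 215) [-0.04  0.02] 0.87 mm xy [-0.1 -0. ]
scene static [0.01 0.02] 1.0
side static [-0.01  0.  ] 1.0
```

The carrier has not moved and only sliding friction shows, so I keep advancing.

play_rows(
  rows=[
    [1,0,0.1,0,0],
    [1,0,0.1,0,0],
    [1,0,0,0,0],
    [1,0,0,0,0],
  ],
)

```text
clock: 12.35
eef_pos: [0.5554, -0.02, 0.0155]
ee_rot: [3.142, 0.0, 1.549]
force: [-0.4, -2.7, 2.1]
width: 0.0138
finger_force: 25.0
```

```bash
python3 sh.py
```

```text
scene (336, 180, 357, 205) [ 0.04 -0.  ] 1.0 mm xy [0.1 0.1]
scene (322, 172, 345, 200) [-0.07  0.03] 0.77 mm xy [-0.1 -0.2]
side (229, 170, 243, 200) [-0.03 -0.01] 1.0 mm xy [-0.1  0.1]
side (228, 168, 250, 215) [-0.02  0.02] 0.87 mm xy [-0.1 -0. ]
scene static [0.02 0.02] 1.0
side static [-0.01  0.  ] 1.0
```

play_rows(
  rows=[
    [1,0,0.1,0,0],
    [1,0,0.1,0,0],
    [1,0,0,0,0],
    [1,0,0,0,0],
  ],
)

```text
clock: 13.05
eef_pos: [0.5555, -0.0177, 0.0155]
ee_rot: [3.141, -0.0, 1.549]
force: [-0.4, -3.1, 2.3]
width: 0.0132
finger_force: 25.0
```

```bash
python3 sh.py
```

```text
scene (336, 180, 357, 205) [ 0.03 -0.01] 1.0 mm xy [0.1 0.1]
scene (322, 172, 345, 200) [-0.04  0.  ] 0.77 mm xy [-0.1 -0.1]
side (229, 170, 243, 200) [-0.04 -0.03] 0.99 mm xy [-0.   0.2]
side (228, 168, 250, 215) [-0.02 -0.03] 0.87 mm xy [-0.   0.1]
scene static [0.01 0.02] 1.0
side static [-0.  0.] 1.0
```

play_rows(
  rows=[
    [1,0,0.1,0,0],
    [1,0,0.1,0,0],
    [1,0,0,0,0],
    [1,0,0,0,0],
  ],
)

```text
clock: 13.75
eef_pos: [0.5554, -0.0164, 0.0155]
ee_rot: [3.142, 0.001, 1.548]
force: [-0.0, -4.6, 1.7]
width: 0.0134
finger_force: 25.0
```

```bash
python3 sh.py
```

```text
scene (336, 180, 357, 205) [ 0.17 -0.13] 0.98 mm xy [0.1 0.8]
scene (322, 172, 345, 200) [ 0.26 -0.25] 0.75 mm xy [0.1 1.3]
side (229, 170, 243, 200) [-0.21 -0.22] 0.97 mm xy [-0.2  1.1]
side (228, 168, 250, 215) [-0.26 -0.27] 0.84 mm xy [-0.2  1.3]
scene static [0.01 0.02] 1.0
side static [-0.01  0.  ] 1.0
```

The tray is home: the carrier was just nudged about 1 mm and the force stepped up. Now I release and lift away.

play_rows(
  rows=[
    [-0.3,0,0,0,0],
    [-0.3,0,0,0,0],
    [-0.3,0,0,0,0],
    [-0.3,0,0,0,0],
    [-0.3,0,0,2,0],
    [-0.3,0,0,4,0],
    [-0.3,0,0,4,0],
    [-0.3,0,0,4,0],
    [-0.3,0,0,5,0],
    [-0.3,0,0,5,0],
    [-0.3,0,0,4,0],
    [-1,0,0,0,0],
  ],
)

```text
clock: 15.25
eef_pos: [0.5581, -0.0162, 0.3012]
ee_rot: [3.133, -0.002, 1.549]
force: [0.5, -0.2, -1.1]
width: 0.0641
finger_force: 0.0
```

```bash
python3 - <<'E'
from h import *
i=optics.camera_info("wrist"); im=optics.camera("wrist"); cv2.imwrite("pics/w4.png",im); s=readout.get_state(); print(s["eef_pos"],np.round(s["qpos"],2))
h=cv2.cvtColor(im,cv2.COLOR_BGR2HSV); m=(h[...,0]>100)&(h[...,0]<122)&(h[...,1]>120)&(h[...,2]>50); print([(b[0],b[1]) for b in blobs(m[:240],200)])
d=im[:235].max(2)<45
for s_,c,k in blobs(d,300):
    ys,xs=np.nonzero(k); r=cv2.minAreaRect(np.float32(np.c_[xs,ys])); print(s_,c,r, np.round(wz(i,cv2.boxPoints(r),.153),4).tolist(),wz(i,[c],.150))
E
```

```text
[ 0.55682184 -0.01583833  0.29819489] [-0.6   0.28  0.71  1.63 -0.19  1.29  0.12]
[(array([ 236,   33,   89,   32, 1883], dtype=int32), array([281.95220393,  46.38183749])), (array([108,  40,  35,  56, 548], dtype=int32), array([125.47627737,  67.90875912])), (array([ 235,   80,   90,   97, 3754], dtype=int32), array([280.47789025, 115.82605221]))]
[ 213   64  135   18 2074] [280.42622951  72.13307618] ((280.007568359375, 72.11544799804688), (134.0634765625, 16.845539093017578), 0.48969557881355286) [[0.4915, 0.1026, 0.153], [0.492, 0.1205, 0.153], [0.6287, 0.1162, 0.153], [0.6281, 0.0982, 0.153]] [[0.56043378 0.10778939 0.15      ]]
[  0 149  34  57 681] [ 10.58002937 186.39353891] ((12.889999389648438, 179.22998046875), (56.70996856689453, 32.526912689208984), 81.8698959350586) [[0.1593, 0.0545, 0.153], [0.2311, 0.0528, 0.153], [0.2319, -0.0216, 0.153], [0.1586, -0.0261, 0.153]] [[0.18771139 0.00531846 0.15      ]]
[ 439  184   64   51 2556] [469.96948357 207.76564945] ((470.5, 209.0), (50.0, 63.0), 90.0) [[0.7369, -0.0102, 0.153], [0.8314, -0.0098, 0.153], [0.8436, -0.0757, 0.153], [0.7437, -0.0703, 0.153]] [[ 0.78609672 -0.03994817  0.15      ]]
[  0 208  21  27 358] [  7.15642458 218.66201117] ((10.0, 221.0), (20.0, 26.0), 0.0) [[0.1434, -0.0629, 0.153], [0.1574, -0.0237, 0.153], [0.2037, -0.0249, 0.153], [0.1919, -0.0622, 0.153]] [[ 0.16618685 -0.04047313  0.15      ]]
```

View pics/w4.png

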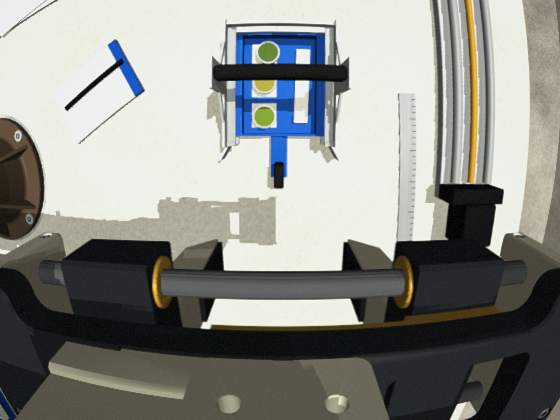

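The wrist view shows the tray seated in the carrier: three dishes and the white bar in place, handle at (280,72) spanning columns 213–348. Next I turn the gripper 90° and approach from the handle's end.

play_rows(
  rows=[
    [-1,-0.5,1.0,0,-0.13],
    [-1,-0.5,1.0,0,-0.13],
    [-1,-0.5,1.0,0,-0.13],
    [-1,-0.5,1.0,0,-0.13],
    [-1,-0.5,1.0,0,-0.13],
    [-1,-0.5,1.1,0,-0.13],
    [-1,-0.5,1.1,0,-0.13],
    [-1,-0.5,1.1,0,-0.13],
    [-1,-0.5,1.1,0,-0.13],
    [-1,-0.5,1.0,0,-0.13],
    [-1,-0.5,1.0,0,-0.14],
    [-1,-0.2,1.0,0,-0.14],
  ],
)

```text
clock: 16.5
eef_pos: [0.4971, 0.1087, 0.2942]
ee_rot: [3.141, 0.002, -0.037]
force: [0.1, 0.3, 0.3]
width: 0.0922
finger_force: 0.0
```

play_rows(
  rows=[
    [-1,0,0,0,0],
    [-1,0,0,0,0],
    [-1,0,0,0,0],
  ],
)

```text
clock: 16.8
eef_pos: [0.4983, 0.1075, 0.2952]
ee_rot: [3.141, 0.001, -0.029]
force: [-0.3, 1.0, 0.0]
width: 0.092
finger_force: 0.0
```

```bash
python3 - <<'E'
from h import *
s=readout.get_state(); i=optics.camera_info("wrist"); im=optics.camera("wrist"); cv2.imwrite("pics/w5.png",im); print(s["eef_pos"],s["ee_rot"],np.round(s["qpos"],2))
d=im.max(2)<45
A=[];B=[]
def pj(X):
    c=np.array(i["R"])@X+i["t"]; return cv2.fisheye.projectPoints(c.reshape(1,1,3),np.zeros(3),np.zeros(3),np.array(i["camera_matrix"]),np.zeros(4))[0].ravel()
for X in((.50,.111,.153),(.56,.109,.153),(.62,.107,.153)): print("expect",pj(np.array(X)))
for x in np.arange(.51,.62,.01):
    u,v=np.round(pj(np.array([x,.109,.153]))).astype(int)
    if not(0<=v<420): continue
    l=r=u
    if not d[v,u]: continue
    while l>0 and d[v,l-1]: l-=1
    while r<559 and d[v,r+1]: r+=1
    P=wz(i,[(l-.5,v),(r+.5,v)],.153); print((u,v,l,r),np.round(P[:,:2],4).tolist(),round(P[:,1].mean(),4))
E
```

```text
[0.49831869 0.10746878 0.29516043] [ 3.14108403e+00  5.18274826e-04 -2.87062061e-02] [-1.12  0.23  1.01  1.75 -0.2   1.27 -1.66]
expect [279.06508562 190.76533967]
expect [279.22503309 131.91661159]
expect [279.46073527  72.53171376]
(np.int64(281), np.int64(181), np.int64(272), np.int64(285)) [[0.5104, 0.1184], [0.51, 0.1041]] 0.1113
(np.int64(280), np.int64(171), np.int64(272), np.int64(285)) [[0.5207, 0.118], [0.5203, 0.1039]] 0.1109
(np.int64(280), np.int64(162), np.int64(272), np.int64(285)) [[0.5299, 0.1177], [0.5295, 0.1036]] 0.1107
(np.int64(280), np.int64(152), np.int64(272), np.int64(285)) [[0.54, 0.1174], [0.5396, 0.1033]] 0.1103
(np.int64(280), np.int64(142), np.int64(272), np.int64(285)) [[0.5501, 0.117], [0.5497, 0.103]] 0.11
(np.int64(279), np.int64(132), np.int64(272), np.int64(285)) [[0.5602, 0.1167], [0.5597, 0.1028]] 0.1097
(np.int64(279), np.int64(122), np.int64(272), np.int64(285)) [[0.5702, 0.1164], [0.5698, 0.1025]] 0.1094
(np.int64(279), np.int64(112), np.int64(272), np.int64(285)) [[0.5802, 0.116], [0.5798, 0.1022]] 0.1091
(np.int64(278), np.int64(102), np.int64(272), np.int64(285)) [[0.5903, 0.1157], [0.5899, 0.1019]] 0.1088
(np.int64(278), np.int64(92), np.int64(272), np.int64(285)) [[0.6004, 0.1154], [0.6, 0.1016]] 0.1085
(np.int64(278), np.int64(82), np.int64(272), np.int64(285)) [[0.6106, 0.1151], [0.6101, 0.1013]] 0.1082
```

play_rows(
  rows=[
    [0,1.5,0.1,0,0],
    [0,2.5,0.05,0,0],
    [0,2.2,0,0,0],
    [0,0,0,-3,0],
    [0,0,0,-4,0],
    [0,0,0,-4,0],
    [0,0,0,-3,0],
    [0,0,0,-2,0],
    [0,0,0,-1.2,0],
    [0,0,0,0,0],
    [0,0,0,0,0],
  ],
)

```text
clock: 17.95
eef_pos: [0.5611, 0.1093, 0.1243]
ee_rot: [-3.142, -0.001, -0.031]
force: [0.3, 0.4, 0.4]
width: 0.0458
finger_force: 0.0
```

play_rows(
  rows=[
    [0.5,0,0,-0.1,0],
    [0.5,0,0,0,0],
    [0.6,0,0,0,0],
    [0.62,0,0,0,0],
    [0.66,0,0,0,0],
    [0.7,0,0,0,0],
    [0.8,0,0,0,0],
    [1,0,0,0,0],
    [1,0,0,0,0],
    [1,0,0,0,0],
  ],
  force=8,
)

```text
clock: 18.95
eef_pos: [0.5605, 0.1094, 0.1227]
ee_rot: [3.141, -0.0, -0.031]
force: [-0.7, -2.1, 3.9]
width: 0.0157
finger_force: 8.0
```

```bash
python3 sh.py
```

```text
scene (336, 180, 357, 205) [ 0.16 -0.13] 0.98 mm xy [0.1 0.8]
scene (322, 172, 345, 200) [ 0.18 -0.2 ] 0.77 mm xy [-0.  1.]
side (229, 170, 243, 200) [-0.2  -0.28] 0.94 mm xy [-0.   1.3]
side (228, 168, 250, 215) [-0.27 -0.26] 0.86 mm xy [-0.2  1.3]
scene static [0.01 0.02] 1.0
side static [-0.01  0.  ] 1.0
```

Gripped without moving the carrier. Now a firm grip and a slow lift.

play_rows(
  rows=[
    [1,0,0,0,0],
    [1,0,0,0,0],
    [1,0,0,0,0],
    [1,0,0,0.1,0],
    [1,0,0,0.2,0],
    [1,0,0,0.2,0],
    [1,0,0,0.2,0],
    [1,0,0,0.2,0],
    [1,0,0,0.2,0],
    [1,0,0,0.2,0],
    [1,0,0,0.2,0],
    [1,0,0,0.2,0],
  ],
  force=55,
)

```text
clock: 20.45
eef_pos: [0.5604, 0.1097, 0.1397]
ee_rot: [3.142, 0.0, -0.031]
force: [0.5, 0.0, -7.0]
width: 0.0148
finger_force: 55.0
```

```bash
cat > lv.py <<'E'
from sh import *
s=readout.get_state(); print(s["clock"],np.round(s["eef_pos"],4),np.round(s["ee_rot"],3),"F",np.round(s["force"],1),"T",np.round(s["torque"],2),s["width"],s["finger_force"])
# track right plate back (scene) and left plate back (side) against first pictures
for n,bs in(("scene",((336,180,357,205),(300+35,195,350,212))),("side",((229,170,243,200),))):
    A=cv2.imread(f"pics/{n}0.png"); B=optics.camera(n); cv2.imwrite(f"pics/l_{n}_{s['clock']:.1f}.png",B)
    for x0,y0,x1,y1 in bs:
        t=A[y0:y1,x0:x1]; ry=max(0,y0-70); r=cv2.matchTemplate(B[ry:y1+12,x0-15:x1+15],t,cv2.TM_CCOEFF_NORMED); _,mx,_,p=cv2.minMaxLoc(r); print(n,p[0]-15,p[1]-(y0-ry),round(mx,2))
    h=cv2.cvtColor(B,cv2.COLOR_BGR2HSV); m=(h[...,0]>100)&(h[...,0]<122)&(h[...,1]>120)&(h[...,2]>50)
    print(n,"blue",[(b[0].tolist(),np.round(b[1],1)) for b in blobs(m[100:320,230:400],60)])
E
python3 lv.py
```

```text
20.45 [0.5604 0.1097 0.1397] [ 3.142  0.    -0.031] F [ 0.5  0.  -7. ] T [-0.06  0.16 -0.02] 0.014779560549405915 54.996163845062256
scene 1 -5 0.97
scene 1 -4 0.82
scene blue [([27, 59, 8, 22, 94], array([30.3, 69.8])), ([54, 78, 52, 54, 947], array([ 78.4, 102.3]))]
side -1 -5 0.92
side blue [([12, 72, 52, 59, 938], array([40. , 96.6]))]
```

The wrist carries 7.0 N (0.71 kg), so the tray and load hang in the carrier. I continue up.

play_rows(
  rows=[
    [1,0,0,0.3,0],
    [1,0,0,0.5,0],
    [1,0,0,0.8,0],
    [1,0,0,1.0,0],
    [1,0,0,1.1,0],
    [1,0,0,1.1,0],
    [1,0,0,1.1,0],
    [1,0,0,1.0,0],
    [1,0,0,0.8,0],
    [1,0,0,0.5,0],
    [1,0,0,0.3,0],
    [1,0,0,0.1,0],
  ],
)

```text
clock: 21.75
eef_pos: [0.5604, 0.1097, 0.2256]
ee_rot: [3.142, 0.0, -0.031]
force: [-0.9, 0.4, -7.9]
width: 0.0148
finger_force: 55.0
```

play_rows(
  rows=[
    [1,0,0,0,0],
    [1,0,0,0,0],
    [1,0,0,0,0],
    [1,0,0,0,0],
    [1,0,0,0,0],
    [1,0,0,0,0],
    [1,0,0,0,0],
    [1,0,0,0,0],
    [1,0,0,0,0],
    [1,0,0,0,0],
    [1,0,0,0,0],
    [1,0,0,0,0],
  ],
)

```text
clock: 22.95
eef_pos: [0.5605, 0.1097, 0.2255]
ee_rot: [-3.142, -0.0, -0.031]
force: [-0.1, 0.5, -7.1]
width: 0.0149
finger_force: 55.0
```

```bash
python3 lv.py; python3 - <<'E'
from h import *
# level check: where given plate feet/points would be if lifted level by dz, versus tracked
a,b=optics.camera_info("scene"),optics.camera_info("side")
A={n:cv2.imread(f"pics/{n}0.png") for n in("scene","side")}; B={n:optics.camera(n) for n in A}
dz=readout.get_state()["eef_pos"][2]-.1227
for n,i,name,X in(("scene",a,"Rback",(.636,.18,.06)),("scene",a,"Rfront",(.630,.03,.04)),("scene",a,"RfrontTop",(.631,.05,.06)),("side",b,"Lback",(.49,.18,.06)),("side",b,"Lmid",(.488,.12,.05)),("side",b,"Lfront",(.487,.04,.04))):
    p=np.round(proj(i,X)).astype(int); e=proj(i,np.array(X)+[0,.001,dz]); w=8
    t=A[n][p[1]-w:p[1]+w,p[0]-w:p[0]+w]; s=proj(i,np.array(X)+[0,0,.001])-proj(i,X)
    q=np.round(p+(e-proj(i,X))).astype(int); k=w+12; r=cv2.matchTemplate(B[n][q[1]-k:q[1]+k,q[0]-k:q[0]+k],t,cv2.TM_CCOEFF_NORMED); _,mx,_,l=cv2.minMaxLoc(r)
    print(name,"residual px",l[0]-12,l[1]-12,round(mx,2),"px/mm z",np.round(s,2))
E
```

```text
22.95 [0.5605 0.1097 0.2255] [-3.142 -0.    -0.031] F [-0.1  0.5 -7.1] T [-0.04  0.17 -0.05] 0.014908645592110832 54.9962192773819
scene 3 -29 0.91
scene 3 -27 0.89
scene blue [([54, 56, 54, 54, 989], array([79.3, 79.5])), ([27, 59, 8, 22, 94], array([30.3, 69.8]))]
side -5 -31 0.72
side blue [([10, 52, 54, 60, 1024], array([39.3, 76.9]))]
Rback residual px -2 11 0.74 px/mm z [ 0.03 -0.26]
Rfront residual px 12 -12 0.48 px/mm z [ 0.02 -0.26]
RfrontTop residual px -5 10 0.43 px/mm z [ 0.02 -0.26]
Lback residual px 0 1 0.82 px/mm z [-0.03 -0.23]
Lmid residual px 1 2 0.64 px/mm z [-0.03 -0.23]
Lfront residual px 9 7 0.37 px/mm z [-0.02 -0.22]
```

Lifted about 10.3 cm; the tray's blue area moved up by the amount a level lift predicts in both views. One tilt check: triangulate the tray grip and the dishes.

```bash
python3 - <<'E'
from h import *
I={n:optics.camera_info(n) for n in("scene","side")}; B={n:optics.camera(n) for n in I}
c,s=np.cos(np.radians(88.2)),np.sin(np.radians(88.2))
g={}
for n in I:
    im=B[n]; h=cv2.cvtColor(im,cv2.COLOR_BGR2HSV)
    e=proj(I[n],[.5605-.13*c,.109-.13*s,.13]); x,y=np.round(e).astype(int); d=im[y-25:y+25,x-25:x+25].max(2)<50
    print(n,"grip exp",np.round(e,1),[(q[0][4],np.round(q[1]+[x-25,y-25],1)) for q in blobs(d,40)])
    g[n]=[(q[0][4],q[1]+[x-25,y-25]) for q in blobs(d,40)]
    e=np.round(proj(I[n],[.56,.109,.11])).astype(int); x,y=e; m=(h[...,0]>22)&(h[...,0]<60)&(h[...,1]>100)
    print(n,"dishes",[(q[0][4],np.round(q[1]+[x-60,y-60],1)) for q in blobs(m[y-60:y+60,x-60:x+60],15)])
if all(g.values()):
    p=[min(g[n],key=lambda q:abs(q[0]-145))[1] for n in("scene","side")]; print("grip",tri(I["scene"],p[0],I["side"],p[1]))
print("dish expected px (world at rel x +.04,-.0,-.04,y .02)",[[np.round(proj(I[n],[.5605+r*c-.02*s,.109+r*s+.02*c,.114]),1).tolist() for r in(.045,0,-.045)] for n in I])
E
```

```text
scene grip exp [290.2 200.6] [(np.int32(150), array([291.1, 200.9]))]
scene dishes [(np.int32(36), array([322.5, 167.9])), (np.int32(37), array([312.8, 175.3])), (np.int32(43), array([302.3, 184.7]))]
side grip exp [283.3 203.3] [(np.int32(106), array([282.3, 204.3]))]
side dishes [(np.int32(39), array([249.1, 167.4])), (np.int32(43), array([254. , 177.6])), (np.int32(50), array([261.9, 189.2]))]
grip [ 0.55570689 -0.01648281  0.12406135]
dish expected px (world at rel x +.04,-.0,-.04,y .02) [[[320.1, 168.4], [311.3, 176.6], [302.2, 185.1]], [[249.3, 168.6], [255.8, 178.6], [262.7, 188.9]]]
```

Grip at (0.556, −0.016, 0.124) against an expected height of about 0.127, and all three dishes in place. It is level and home, so I hold a little longer and hand in.

play_rows(
  rows=[
    [1,0,0,0,0],
    [1,0,0,0,0],
    [1,0,0,0,0],
    [1,0,0,0,0],
    [1,0,0,0,0],
    [1,0,0,0,0],
    [1,0,0,0,0],
    [1,0,0,0,0],
    [1,0,0,0,0],
    [1,0,0,0,0],
    [1,0,0,0,0],
    [1,0,0,0,0],
  ],
)

```text
clock: 24.45
eef_pos: [0.5605, 0.1096, 0.2255]
ee_rot: [3.142, -0.0, -0.031]
force: [-0.9, -0.3, -6.5]
width: 0.015
finger_force: 55.0
```

```bash
python3 -c "
from rig import robot,readout
s=readout.get_state();print(s['clock'],s['eef_pos'],s['force'],s['finger_force']);print(robot.close_job())"
```

```text
24.45 [0.56048237 0.10963452 0.22551046] [-0.92751363 -0.26071917 -6.46229963] 54.9960994720459
the job is handed in; nothing more can be done
None
```

The tray is home in the carrier's lower runners, and the carrier was lifted about 10 cm, held level for over 2 s and handed in at 24.5 s still gripped; no verdict came back, the white bar was last seen just before the lift, and I viewed 11 pictures, one over the limit of 10.

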